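# Close and lock the lid of the worktop water filter

### The arm

A 7-joint arm with a two-finger parallel gripper is mounted at the origin on a cart in front of the work surface, level with it; the furniture and walls round the work are solid. World frame = base frame: x ahead of the robot, y to its left, z up, the work surface at z = 0. Lengths are in m, angles in degrees, forces in N, time in s.
With the tool pointing down it reaches from about 0.425 to 0.875 m from the base axis. Payload 4.7 kg.
Tool frame: the origin (TCP) lies between the finger pads; the fingertips stand 17 mm ahead of it and the grasp point (between the pads) lies 2 mm behind it; z points along the fingers, y is the line along which they close (so a half turn about z gives the same grasp; the last joint's range is limited). The gripper opens to 87 mm and grips with 3 to 60 N. Pads are 19 mm wide; open, the fingers measure 117 mm over their backs; the gripper's body (75 mm by 190 mm) begins 51 mm behind the grasp point.
Start: joints at [-40.732, 18.392, -4.016, 83.108, 1.295, 78.541, -3.26], TCP at [0.487, 0.431, 0.24] pointing down, gripper open.
Joint ranges: [-163.93, 163.93], [-17.29, 119.83], [-79.2, 71.16], [3.27, 140.29], [-89.18, 269.18], [5.43, 117.66], [-154.24, 154.24]. Speed limits (degrees/s): [147.25, 147.25, 180, 180, 180, 180, 180].

### API

Orientations are given as [roll, pitch, yaw] about the fixed x, y, z axes, in that order (R = Rz(yaw) Ry(pitch) Rx(roll)).
In Python, from cell import env, cams gives the robot as it stands.
- The arm moves only by the shell command python3 -m pendant 'ROWS' [FORCE]. ROWS is JSON, a list of rows, each an object of numbers: "tx", "ty", "tz": the shift along the tool's x, y, z each as a share of 0.05 m, from -1 to 1; "spin": the turn about the tool's z as a share of 4 degrees, from -1 to 1; "claw": the closure, from 0 (fully open) to 1 (shut). A call has 1 to 10 rows; each row shifts and turns the commanded pose from where the row before left it, along the tool's axes as they then stand; what a row does not reach is not made up. A row lasts 1/8 s, in which the tool goes at most 62.5 mm and 10.7 degrees, less where a joint would pass 70% of its speed; a pose out of reach is approached as far as the arm can. A call with a number of a shift or a turn outside -1 to 1 is refused whole. A call with a gripper value outside its range is refused whole. The fingers move at their own pace and stop on an object; FORCE is the grip in N (left out, the last holds). Time passes only in rows, so rows that do not move let the fingers close. It gives the time, the measured TCP pose, the force, the opening and the grip force at its end, in the units of the state.
- env.get_obs(): the state, without advancing time (a new reading comes with each control period).
- cams.read_camera(name): name is "side" or "top"; returns the picture (384x512x3 uint8, red, green, blue); there is no depth.
- cams.camera_info(name): a dict with "fx", "fy", "cx", "cy" (pixels), "rvec" (rotation vector, rad) and "tvec" (3), from world to camera coordinates, as OpenCV has them. Camera axes: x right, y down, z forward; pixel columns grow to the right and rows downward; lengths in m; the calibration is good to about 2 mm. A picture is of the moment at which its call begins. camera_info takes no time and is no camera call.
- env.sign_off(): hands the job in; it is judged then, once.
The state is a dict: "time_s": time; "qpos": joint angles; "joint_velocities": joint speeds; "effort": joint torques, N m; "tool_pos": TCP position; "tool_rot": TCP orientation; "force": force on the tool from outside, world axes, zero at the start; "wrist_torque": the same for the moment, N m; "grip_width": finger opening in m; "grasp_force": force on a finger pad.
Only numpy, scipy, OpenCV 4.12 (cv2) and the standard library are available. Lean on these libraries where they do the work, as an engineer would, in place of code of your own. Each camera call takes 0.05 s, during which the arm holds its last target. There are 200 camera calls.

### The job

The water filter on the worktop has been left with its lid ajar. Swing the lid fully shut, then press its orange quarter-turn lock down until it bottoms and turn it ninety degrees clockwise so that it catches underneath and stays locked when you let go. Bottom it gently, without forcing the catch, and do not disturb the mug, the jar or the jug.

Things in the scene. Friction and masses are not known exactly. Their poses are not given: they have to be found in the camera images.
- filter_unit: white plastic water filter housing, fixed to the worktop, 180 (x) x 140 (y) x 90 (z) mm; origin at the centre of its underside, z up; its front, with a short steel outlet stub, faces its -x, the lid's hinge runs along y at its back
- lid (a joint): opening of the grey lid, rad: 0 shut, 0.4 to 0.8 at the start; a stiff hinge, it stays where it is left, about 2 N down at its front moves it. The axis runs along the housing's y at x = +90, z = 94 mm of the housing; the lid is a plate 8 mm thick, 140 mm wide, centred on that axis and reaching 185 mm forward of it; its front rises as it opens
- lid_edge (a point): point on the top face of the lid, in the middle of its width, 172 mm forward of the hinge axis and 13 mm behind the front edge; push here to shut the lid (fingertip room 27 mm to the lock's axis)
- lock_head (a point): centre of the top of the lock's orange wing (44 long x 12 thick x 23 mm tall), which stands on a black disc 48 mm across where fingertips may rest; unpressed, the disc's top is 25 and the wing's top 48 mm above the lid. It stands square to the lid, 145 mm forward of the hinge axis; lid shut, lock unpressed, this point is 146 mm above the worktop. y runs along the wing
- lock_press (a joint): how far the lock is pushed into the lid, m; spring force 4 N at 0, plus 0.35 N per mm. Lid shut, its cross-bar dips through a slotted catch: it is free to turn from 8.5 mm down and bottoms at 11 mm (sharp rise in force), both up to 6 mm deeper on some units, unseen. Turn about 1 mm off the bottom. Over 25 N of bar on catch damages it. Let go, a turned bar rises 5 mm from the bottom into a notch
- lock_turn (a joint): turn of the lock, rad, clockwise from above: 0 = wing along the housing's y (towards the white mark on the lid), the bar enters the slot only within about 0.12 of 0; pi/2 = wing along the housing's x (towards the green mark): locked, with 0.15 play in the notch. Stops at -0.1 and 1.67. Starts 0 to 0.25 off and turns easily; clamping the wing square sets it
- hatch: the hinge rod of the lid at the back of the housing, with the lid and the lock that it carries; origin on the hinge axis, 90 mm behind the housing's centre and 94 mm above the worktop, same axes as the housing; does not move
- striped_mug: bystander: white mug with yellow and orange stripes, 87 mm across, 90 mm tall, loose; origin at its underside
- jam_jar: bystander: jar of red jam with a grey lid, 66 mm across, 88 mm tall, loose; origin at its underside
- blue_jug: bystander: small blue jug, 67 x 103 mm, 85 mm tall, loose; origin at its underside

How it is judged:
By the outcome, as a careful person would: the job done as asked, in the order asked, and still so for the second after the job is handed in, with the robot touching nothing.
It also fails if it takes over 64 s, if anything falls off the work surface, if the arm or the gripper's body presses on something with over 40 N, if the wrist force passes 120 N, or if a joint passes its speed limit or range.

## Working session

There is one attempt and no reset: what is moved stays moved. The work goes in short steps, Python scripts to look and compute and a shell command to move; the robot and the scene stay as the last step left them, time stands still between calls to the robot, and variables do not carry over. Pictures are saved under pics/ and viewed, at most 10 in all, crops included, and the job is handed in when it is done.

```bash
ls; mkdir -p pics
python3 - <<'E'
from cell import env,cams
import cv2
for n in("side","top"):
    im=cams.read_camera(n); cv2.imwrite(f"pics/{n}0.png",im[:,:,::-1]); print(n,cams.camera_info(n))
o=env.get_obs();print({k:o[k] for k in("time_s","tool_pos","tool_rot","force","grip_width")})
E
```

```text
pics
side {'fx': 464.6550397381277, 'fy': 464.6550397381277, 'cx': 253.57662313842974, 'cy': 194.0680533680537, 'rvec': array([ 1.50350752, -1.70947063,  0.95941495]), 'tvec': array([0.06608562, 0.39284767, 0.90096071])}
top {'fx': 494.9752054169594, 'fy': 494.9752054169594, 'cx': 254.2261101395101, 'cy': 190.54051136597357, 'rvec': array([ 2.14633629, -2.16890639,  0.15727992]), 'tvec': array([-0.01144985,  0.60002827,  1.1974797 ])}
{'time_s': 0.1, 'tool_pos': array([0.486203  , 0.43069856, 0.2385631 ]), 'tool_rot': array([-1.79901192e+02,  4.71589435e-03,  1.31542704e+02]), 'force': array([ 0.22587423, -0.44370871, -0.01017901]), 'grip_width': 0.08704445363123708}
```

View pics/side0.png

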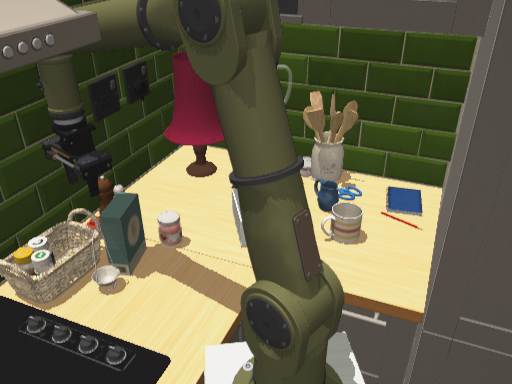

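View pics/top0.png

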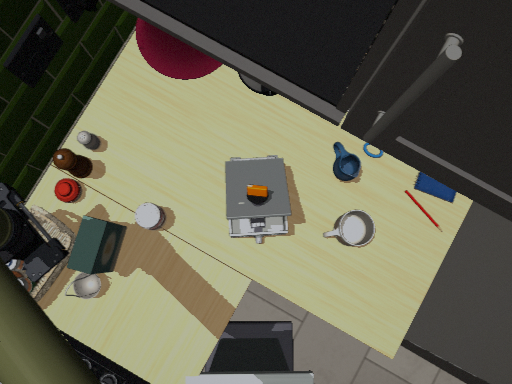

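The top view shows the filter at about (258,195), with the orange wing at (257,191) and the outlet stub at (260,238). The mug is at (355,228), the jug at (346,162) and the jar at (150,216). The arm hides the filter in the side view.

```bash
cat > h.py <<'E'
import numpy as np,cv2
from cell import env,cams
def cam(n):
    c=cams.camera_info(n);K=np.array([[c['fx'],0,c['cx']],[0,c['fy'],c['cy']],[0,0,1]]);R=cv2.Rodrigues(c['rvec'])[0];return K,R,c['tvec']
def ray(n,uv):
    K,R,t=cam(n);d=R.T@np.linalg.solve(K,[uv[0],uv[1],1]);return -R.T@t,d/np.linalg.norm(d)
def plane(n,uv,z):
    o,d=ray(n,uv);return o+d*(z-o[2])/d[2]
def tri(a,b):
    (o,d),(p,e)=ray("top",a),ray("side",b);s=np.linalg.lstsq(np.c_[d,-e],p-o,rcond=None)[0]
    x,y=o+s[0]*d,p+s[1]*e;return (x+y)/2,np.linalg.norm(x-y)
def proj(n,X):
    K,R,t=cam(n);return cv2.projectPoints(np.array([X],float),cv2.Rodrigues(R)[0],t,K,None)[0].ravel()
def orange(im,sat=150):
    h=cv2.cvtColor(im,cv2.COLOR_RGB2HSV);m=cv2.inRange(h,(5,sat+40,120),(20,255,255));return m
E
python3 - <<'E'
from h import *
im=cv2.imread("pics/top0.png")
cv2.imwrite("pics/topc.png",cv2.resize(im[140:260,210:310],None,fx=5,fy=5,interpolation=cv2.INTER_CUBIC))
for uv in [(260,238),(258,195),(257,191)]: print(uv,plane("top",uv,0.09).round(3))
for n,uv in dict(mug=(355,228),jug=(346,165),jar=(150,216)).items(): print(n,plane("top",uv,0.085).round(3))
print("campos",ray("top",(0,0))[0],ray("side",(0,0))[0])
E
```

```text
(260, 238) [ 0.48 -0.03  0.09]
(258, 195) [ 0.582 -0.026  0.09 ]
(257, 191) [ 0.592 -0.024  0.09 ]
mug [ 0.501 -0.257  0.085]
jug [ 0.654 -0.241  0.085]
jar [0.535 0.232 0.085]
campos [ 0.43491787 -0.0022626   1.26687173] [-0.55914705  0.12857388  0.80078096]
```

View pics/topc.png

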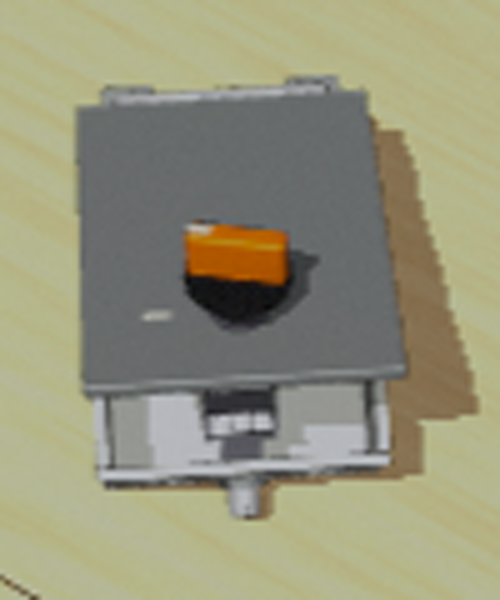

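The crop shows the lid's back corners at crop (78,107) and (365,92) and its front corners at (85,386) and (405,370). The housing's front rim runs from (100,472) to (388,460), and the wing is slightly off square.

Run:
```python
from h import *
from scipy.optimize import least_squares
c=lambda a,b:(210+(a-2)/5,140+(b-2)/5)
B=[plane("top",c(78,107),.098),plane("top",c(365,92),.098)]
F=[plane("top",c(100,474),.09),plane("top",c(388,462),.09)]
print("back",np.round(B,3),np.linalg.norm(B[0]-B[1]));print("front",np.round(F,3),np.linalg.norm(F[0]-F[1]))
for P in(B,F): d=P[0]-P[1];print("yaw",np.degrees(np.arctan2(-d[0],d[1])))
# lid-plane: hinge point h, yaw psi, angle a, from back+front lid corners & housing rim rays
pts=[((0,.07,'L'),c(78,107)),((0,-.07,'L'),c(365,92)),((.185,.07,'L'),c(85,386)),((.185,-.07,'L'),c(405,370)),((-.18,.07,'H'),c(100,474)),((-.18,-.07,'H'),c(388,462))]
def P(p,f):
    x,y,psi,a=p;fw=np.array([-np.cos(psi),-np.sin(psi),0]);l=np.array([-np.sin(psi),np.cos(psi),0]);h=np.array([x,y,.094]);u=np.array([0,0,1.])
    if f[2]=='H':return h-f[0]*fw+f[1]*l-.004*u if 0 else h+abs(f[0])*fw+f[1]*l-.004*u
    d=fw*np.cos(a)+u*np.sin(a);n=-fw*np.sin(a)+u*np.cos(a);return h+f[0]*d+f[1]*l+(f[2:] and (.004 if f[2]=='L' else 0)+ (f[3] if len(f)>3 else 0))*n
r=least_squares(lambda p:np.concatenate([proj("top",P(p,f))-uv for f,uv in pts]),[.67,-.02,0,.6])
p=r.x;print("x y yaw a",p[:2].round(4),np.degrees(p[2:]).round(1),p[3].round(3),"res",r.fun.round(1))
E=P(p,(.172,0,'L'));K=P(p,(.145,0,'L',.048));print("lid_edge",E.round(3),"lock",K.round(3),"lock shut",P([*p[:3],0],(.145,0,'L',.048)).round(3),"edge shut",P([*p[:3],0],(.172,0,'L')).round(3))
m=orange(cams.read_camera("top"));ys,xs=np.nonzero(m[140:260,210:310]);print("orange c",xs.mean()+210,ys.mean()+140,"pred",proj("top",K))
```

```text
back [[ 0.664  0.052  0.098]
 [ 0.67  -0.086  0.098]] 0.13816147363507744
front [[ 0.489  0.042  0.09 ]
 [ 0.493 -0.094  0.09 ]] 0.13677215267091603
yaw 2.528481364190411
yaw 1.7678143524704166
x y yaw a [ 0.6682 -0.0177] [ 2.6 37.3] 0.651 res [-0.2 -1.2  0.5 -1.3 -0.7  0.3  0.5 -0.1 -0.7  1.6  0.6  0.7]
lid_edge [ 0.534 -0.024  0.201] lock [ 0.584 -0.021  0.223] lock shut [ 0.523 -0.024  0.146] edge shut [ 0.496 -0.025  0.098]
orange c 257.14044943820227 190.48314606741573 pred [257.02304107 186.23162859]
```

The measurements agree: housing yaw is about 2.3°, the lid is open about 0.65 rad, and the front rim and hinge check out against the given sizes. I'll approach with the fingers open across y, straddling the lock, so I can push the lid front on both sides of it.

```bash
python3 -m pendant '[{"spin":-1,"tz":-0.4},{"spin":-1,"tz":-0.4},{"spin":-1,"tz":-0.5},{"spin":-1},{"spin":-1},{"spin":-1},{"spin":-1},{"spin":-1},{"spin":-1},{"spin":-1}]'; python3 -m pendant '[{"spin":-1},{"spin":-1},{"spin":-0.7},{"ty":-0.5},{"ty":-0.8},{"ty":-0.8},{"ty":-0.8},{"ty":-0.8},{"ty":-0.8},{"ty":-0.8}]'; python3 -m pendant '[{"ty":-0.8},{"ty":-0.8},{"ty":-0.8},{"ty":-0.7},{"ty":-0.4,"tx":-0.4},{},{}]'
```

```text
invalid input at $[0]: expected keys tx, ty, tz, spin, claw
invalid input at $[0]: expected keys tx, ty, tz, spin, claw
invalid input at $[0]: expected keys tx, ty, tz, spin, claw
```

```bash
python3 -m pendant '[{"tx":0,"ty":0,"tz":-0.4,"spin":-1,"claw":0},{"tx":0,"ty":0,"tz":-0.4,"spin":-1,"claw":0},{"tx":0,"ty":0,"tz":-0.5,"spin":-1,"claw":0},{"tx":0,"ty":0,"tz":0,"spin":-1,"claw":0},{"tx":0,"ty":0,"tz":0,"spin":-1,"claw":0},{"tx":0,"ty":0,"tz":0,"spin":-1,"claw":0},{"tx":0,"ty":0,"tz":0,"spin":-1,"claw":0},{"tx":0,"ty":0,"tz":0,"spin":-1,"claw":0},{"tx":0,"ty":0,"tz":0,"spin":-1,"claw":0},{"tx":0,"ty":0,"tz":0,"spin":-1,"claw":0}]'
python3 -m pendant '[{"tx":0,"ty":0,"tz":0,"spin":-1,"claw":0},{"tx":0,"ty":0,"tz":0,"spin":-1,"claw":0},{"tx":0,"ty":0,"tz":0,"spin":-0.7,"claw":0},{"tx":0,"ty":-0.5,"tz":0,"spin":0,"claw":0},{"tx":0,"ty":-0.8,"tz":0,"spin":0,"claw":0},{"tx":0,"ty":-0.8,"tz":0,"spin":0,"claw":0},{"tx":0,"ty":-0.8,"tz":0,"spin":0,"claw":0},{"tx":0,"ty":-0.8,"tz":0,"spin":0,"claw":0},{"tx":0,"ty":-0.8,"tz":0,"spin":0,"claw":0},{"tx":0,"ty":-0.8,"tz":0,"spin":0,"claw":0}]'
python3 -m pendant '[{"tx":0,"ty":-0.8,"tz":0,"spin":0,"claw":0},{"tx":0,"ty":-0.8,"tz":0,"spin":0,"claw":0},{"tx":0,"ty":-0.8,"tz":0,"spin":0,"claw":0},{"tx":0,"ty":-0.8,"tz":0,"spin":0,"claw":0},{"tx":0,"ty":-0.6,"tz":0,"spin":0,"claw":0},{"tx":0,"ty":0,"tz":0,"spin":0,"claw":0},{"tx":0,"ty":0,"tz":0,"spin":0,"claw":0}]'
```

```text
time_s: 1.4
tool_pos: [0.4864, 0.4309, 0.3041]
tool_rot: [-180.0, -0.0, 171.7]
force: [0.1, -0.0, 0.1]
grip_width: 0.0873
grasp_force: 0.0
time_s: 2.65
tool_pos: [0.4972, 0.1648, 0.3043]
tool_rot: [-180.0, -0.0, -177.7]
force: [-0.1, -0.8, -0.0]
grip_width: 0.0869
grasp_force: 0.0
time_s: 3.52
tool_pos: [0.505, -0.0224, 0.3044]
tool_rot: [180.0, -0.0, -177.6]
force: [-0.4, 0.1, -0.2]
grip_width: 0.0871
grasp_force: 0.0
```

```bash
python3 -m pendant '[{"tx":-0.3,"ty":0,"tz":0.3,"spin":0,"claw":0},{"tx":-0.24,"ty":0,"tz":0.4,"spin":0,"claw":0},{"tx":0,"ty":0,"tz":0.4,"spin":0,"claw":0},{"tx":0,"ty":0,"tz":0,"spin":0,"claw":0}]'
python3 - <<'E'
from h import *
im=cams.read_camera("side")[:,:,::-1]
cv2.imwrite("pics/side1.png",cv2.resize(im[80:330,120:400],None,fx=2.4,fy=2.4,interpolation=cv2.INTER_CUBIC))
E
```

```text
time_s: 4.03
tool_pos: [0.5314, -0.0213, 0.2467]
tool_rot: [180.0, -0.3, -177.6]
force: [-1.5, -0.7, 0.1]
grip_width: 0.0869
grasp_force: 0.0
```

View pics/side1.png

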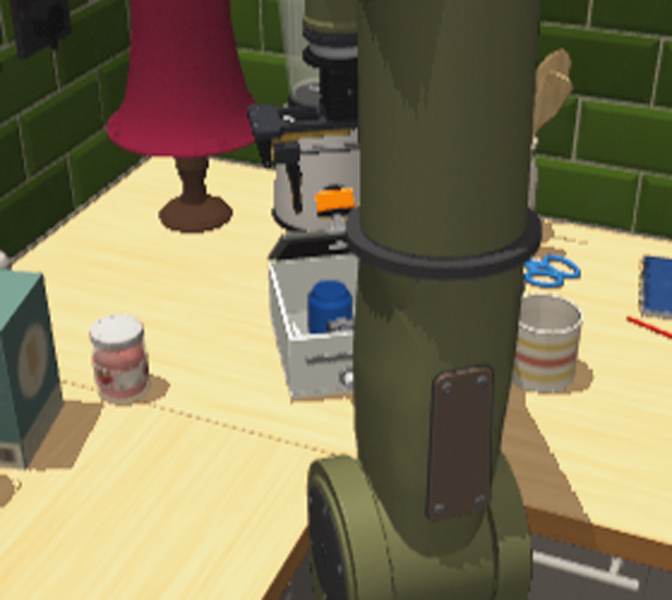

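The side view shows the lid ajar. The left finger is above its left front, and the wing is at crop (335,200), clear between the fingers. Now I'll push along the lid's arc.

```bash
python3 -c "
from h import *
print(tri((257,190.5),(259.6,163.3)))"
python3 -m pendant '[{"tx":0,"ty":0,"tz":0.3,"spin":0,"claw":0},{"tx":0,"ty":0,"tz":0.3,"spin":0,"claw":0},{"tx":0.13,"ty":0,"tz":0.2,"spin":0,"claw":0},{"tx":0.13,"ty":0,"tz":0.2,"spin":0,"claw":0}]'
python3 -m pendant '[{"tx":0.11,"ty":0,"tz":0.23,"spin":0,"claw":0},{"tx":0.11,"ty":0,"tz":0.23,"spin":0,"claw":0},{"tx":0.08,"ty":0,"tz":0.25,"spin":0,"claw":0},{"tx":0.08,"ty":0,"tz":0.25,"spin":0,"claw":0}]'
python3 -m pendant '[{"tx":0.03,"ty":0,"tz":0.2,"spin":0,"claw":0},{"tx":0.03,"ty":0,"tz":0.2,"spin":0,"claw":0},{"tx":0.02,"ty":0,"tz":0.1,"spin":0,"claw":0}]'
```

```text
(array([ 0.57655892, -0.02243569,  0.21294926]), np.float64(0.0018673354368335085))
time_s: 4.58
tool_pos: [0.5188, -0.023, 0.199]
tool_rot: [180.0, 0.0, -177.7]
force: [1.2, 0.5, 1.5]
grip_width: 0.0871
grasp_force: 0.5
time_s: 5.08
tool_pos: [0.4999, -0.0238, 0.1507]
tool_rot: [-180.0, 0.0, -177.7]
force: [0.7, 0.2, 0.5]
grip_width: 0.087
grasp_force: 0.4
time_s: 5.45
tool_pos: [0.496, -0.0239, 0.1258]
tool_rot: [180.0, -0.0, -177.7]
force: [-0.3, 0.5, 0.7]
grip_width: 0.0871
grasp_force: 0.4
```

```bash
python3 -m pendant '[{"tx":0,"ty":0,"tz":0.1,"spin":0,"claw":0},{"tx":0,"ty":0,"tz":0.08,"spin":0,"claw":0},{"tx":0,"ty":0,"tz":0.04,"spin":0,"claw":0}]';python3 -m pendant '[{"tx":0,"ty":0,"tz":0.04,"spin":0,"claw":0},{"tx":0,"ty":0,"tz":0,"spin":0,"claw":0}]'
```

```text
time_s: 5.82
tool_pos: [0.4962, -0.024, 0.1154]
tool_rot: [180.0, -0.0, -177.7]
force: [-1.6, 0.6, 3.3]
grip_width: 0.0871
grasp_force: 1.4
time_s: 6.08
tool_pos: [0.4962, -0.0239, 0.1152]
tool_rot: [180.0, 0.0, -177.7]
force: [-5.0, -0.2, 11.3]
grip_width: 0.0867
grasp_force: 5.5
```

The lid is shut: solid resistance at tip z = 0.098, as predicted. Next I'll lift, turn the tool square to the wing, and look.

```bash
python3 -m pendant '[{"tx":0,"ty":0,"tz":-0.2,"spin":0,"claw":0},{"tx":0,"ty":0,"tz":-0.7,"spin":0,"claw":0},{"tx":0,"ty":0,"tz":-0.8,"spin":0,"claw":0},{"tx":-0.27,"ty":0,"tz":-0.8,"spin":1,"claw":0},{"tx":-0.27,"ty":0,"tz":0,"spin":1,"claw":0},{"tx":0,"ty":0,"tz":0,"spin":1,"claw":0},{"tx":0,"ty":0,"tz":0,"spin":1,"claw":0},{"tx":0,"ty":0,"tz":0,"spin":1,"claw":0},{"tx":0,"ty":0,"tz":0,"spin":1,"claw":0},{"tx":0,"ty":0,"tz":0,"spin":1,"claw":0}]'
python3 -m pendant '[{"tx":0,"ty":0,"tz":0,"spin":1,"claw":0},{"tx":0,"ty":0,"tz":0,"spin":1,"claw":0},{"tx":0,"ty":0,"tz":0,"spin":1,"claw":0},{"tx":0,"ty":0,"tz":0,"spin":1,"claw":0},{"tx":0,"ty":0,"tz":0,"spin":1,"claw":0},{"tx":0,"ty":0,"tz":0,"spin":1,"claw":0},{"tx":0,"ty":0,"tz":0,"spin":1,"claw":0},{"tx":0,"ty":0,"tz":0,"spin":1,"claw":0},{"tx":0,"ty":0,"tz":0,"spin":1,"claw":0},{"tx":0,"ty":0,"tz":0,"spin":1,"claw":0}]'
python3 -m pendant '[{"tx":0,"ty":0,"tz":0,"spin":1,"claw":0},{"tx":0,"ty":0,"tz":0,"spin":1,"claw":0},{"tx":0,"ty":0,"tz":0,"spin":1,"claw":0},{"tx":0,"ty":0,"tz":0,"spin":1,"claw":0},{"tx":0,"ty":0,"tz":0,"spin":1,"claw":0},{"tx":0,"ty":0,"tz":0,"spin":0.5,"claw":0},{"tx":0,"ty":0,"tz":0,"spin":0,"claw":0}]'
python3 - <<'E'
from h import *
a=cams.read_camera("top")[140:260,210:310,::-1];b=cams.read_camera("side")[140:260,210:310,::-1]
r=lambda i:cv2.resize(i,None,fx=4,fy=4,interpolation=cv2.INTER_CUBIC)
cv2.imwrite("pics/two.png",np.hstack([r(a),r(b)]))
for i in(a,b):
    m=orange(np.ascontiguousarray(i[:,:,::-1]));ys,xs=np.nonzero(m);print(len(xs),xs.mean()+210,ys.mean()+140) if len(xs) else print(0)
print(proj("top",(.523,-.024,.146)),proj("side",(.523,-.024,.146)))
E
```

```text
time_s: 7.32
tool_pos: [0.5233, -0.0238, 0.2388]
tool_rot: [180.0, 0.0, 154.2]
force: [0.4, 0.1, 0.5]
grip_width: 0.087
grasp_force: 0.0
time_s: 8.57
tool_pos: [0.5233, -0.0238, 0.2388]
tool_rot: [180.0, 0.0, 114.2]
force: [-0.3, 0.0, -0.0]
grip_width: 0.0869
grasp_force: 0.0
time_s: 9.45
tool_pos: [0.5232, -0.0238, 0.2387]
tool_rot: [180.0, -0.0, 92.4]
force: [0.4, -0.7, 0.1]
grip_width: 0.087
grasp_force: 0.0
0
101 262.13861386138615 198.44554455445544
[257.88871683 217.88155489] [262.491512   193.89231285]
```

View pics/two.png

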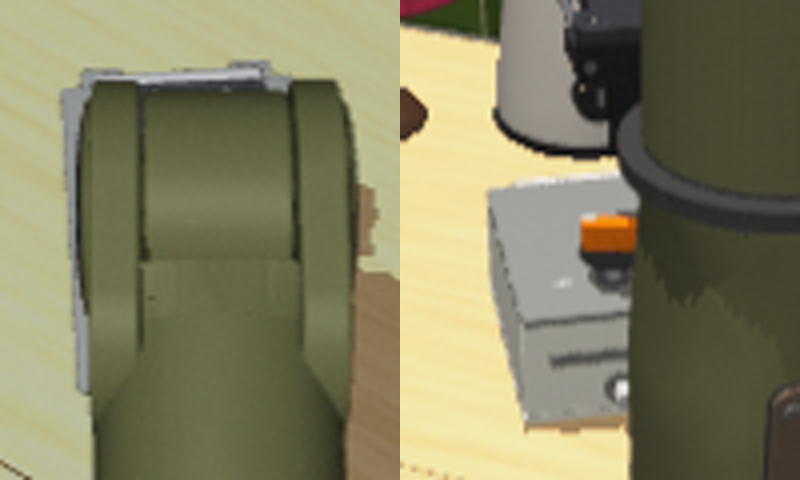

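The lid is flat shut. The wing's left end shows at side pixel (255,194), about where expected, and the rest is hidden by the arm. I'll come down over the wing, touch the disc lightly, then clamp.

```bash
python3 -c "
from h import *
print(proj('side',(.523,-.002,.146)))"
python3 -m pendant '[{"tx":0,"ty":0,"tz":0.5,"spin":0,"claw":0},{"tx":0,"ty":0,"tz":0.6,"spin":0,"claw":0},{"tx":0,"ty":0,"tz":0.5,"spin":0,"claw":0},{"tx":0,"ty":0,"tz":0.24,"spin":0,"claw":0},{"tx":0,"ty":0,"tz":0.06,"spin":0,"claw":0},{"tx":0,"ty":0,"tz":0,"spin":0,"claw":0.4},{"tx":0,"ty":0,"tz":0,"spin":0,"claw":0.7},{"tx":0,"ty":0,"tz":0,"spin":0,"claw":0.75}]' 5
python3 -m pendant '[{"tx":0,"ty":0,"tz":0,"spin":0,"claw":1},{"tx":0,"ty":0,"tz":0,"spin":0,"claw":1},{"tx":0,"ty":0,"tz":0,"spin":0,"claw":1},{"tx":0,"ty":0,"tz":0,"spin":0,"claw":1}]' 5
```

```text
[254.5287363  194.45989988]
time_s: 10.55
tool_pos: [0.5236, -0.0238, 0.1443]
tool_rot: [179.9, -0.0, 92.3]
force: [0.4, -0.4, -0.5]
grip_width: 0.0647
grasp_force: 0.0
time_s: 11.05
tool_pos: [0.5231, -0.0238, 0.1435]
tool_rot: [-180.0, -0.0, 92.3]
force: [0.5, 0.7, 0.4]
grip_width: 0.0248
grasp_force: 0.0
```

```bash
python3 -m pendant '[{"tx":0,"ty":0,"tz":0,"spin":0,"claw":1},{"tx":0,"ty":0,"tz":0,"spin":0,"claw":1},{"tx":0,"ty":0,"tz":0,"spin":0,"claw":1},{"tx":0,"ty":0,"tz":0,"spin":0,"claw":1}]' 5
```

```text
time_s: 11.55
tool_pos: [0.5221, -0.0243, 0.1433]
tool_rot: [-179.9, 0.0, 92.3]
force: [-5.3, -2.3, 2.2]
grip_width: 0.0117
grasp_force: 5.0
```

```bash
python3 -m pendant '[{"tx":0,"ty":-0.02,"tz":0,"spin":0,"claw":1},{"tx":0,"ty":-0.02,"tz":0,"spin":0,"claw":1},{"tx":0,"ty":0,"tz":0,"spin":0,"claw":1},{"tx":0,"ty":0,"tz":0,"spin":0,"claw":1}]' 5; python3 -m pendant '[{"tx":0,"ty":0,"tz":0,"spin":0,"claw":1},{"tx":0,"ty":0,"tz":0,"spin":0,"claw":1}]' 15
```

```text
time_s: 12.05
tool_pos: [0.5216, -0.0243, 0.1434]
tool_rot: [179.9, 0.0, 92.3]
force: [0.5, -2.3, -3.0]
grip_width: 0.0115
grasp_force: 5.0
time_s: 12.3
tool_pos: [0.5216, -0.0242, 0.1436]
tool_rot: [179.9, 0.0, 92.3]
force: [1.9, -3.8, -4.5]
grip_width: 0.012
grasp_force: 15.0
```

Clamped square and centred (width 12 mm). Now I'll press down in small steps, watching the force.

```bash
for i in 1 2 3; do python3 -m pendant '[{"tx":0,"ty":0,"tz":0.04,"spin":0,"claw":1},{"tx":0,"ty":0,"tz":0.02,"spin":0,"claw":1},{"tx":0,"ty":0,"tz":0,"spin":0,"claw":1}]' 20 | egrep "pos|^force"; done
```

```text
tool_pos: [0.5217, -0.0241, 0.1414]
force: [-0.4, -4.7, 3.8]
tool_pos: [0.5217, -0.0241, 0.1379]
force: [0.5, -4.6, 4.7]
tool_pos: [0.5217, -0.0242, 0.1351]
force: [0.8, -4.1, 6.3]
```

```bash
for i in 1 2 3 4; do python3 -m pendant '[{"tx":0,"ty":0,"tz":0.02,"spin":0,"claw":1},{"tx":0,"ty":0,"tz":0,"spin":0,"claw":1}]' 20 | egrep "pos|^force"; done
```

```text
tool_pos: [0.5217, -0.0241, 0.1341]
force: [0.3, -5.6, 6.8]
tool_pos: [0.5217, -0.0241, 0.1332]
force: [0.3, -4.8, 6.6]
tool_pos: [0.5217, -0.0241, 0.1322]
force: [-0.2, -5.3, 8.1]
tool_pos: [0.5217, -0.0242, 0.1313]
force: [1.0, -5.3, 7.8]
```

```bash
for i in 1 2 3; do python3 -m pendant '[{"tx":0,"ty":0,"tz":0.02,"spin":0,"claw":1},{"tx":0,"ty":0,"tz":0,"spin":0,"claw":1}]' 20 | egrep "pos|^force"; done
```

```text
tool_pos: [0.5217, -0.0242, 0.1303]
force: [-1.0, -5.4, 7.2]
tool_pos: [0.5217, -0.0241, 0.1294]
force: [0.1, -3.8, 7.5]
tool_pos: [0.5218, -0.0242, 0.1287]
force: [-1.0, -5.3, 9.3]
```

```bash
for i in 1 2; do python3 -m pendant '[{"tx":0,"ty":0,"tz":0.015,"spin":0,"claw":1},{"tx":0,"ty":0,"tz":0,"spin":0,"claw":1}]' 20 | egrep "pos|^force"; done
```

```text
tool_pos: [0.5218, -0.0242, 0.1286]
force: [-2.7, -5.3, 12.6]
tool_pos: [0.5219, -0.0242, 0.1286]
force: [-4.3, -5.2, 17.0]
```

Bottom found at z = 0.1286, with only about 8 N above the spring. I'll back off about 1 mm and then turn.

```bash
python3 -m pendant '[{"tx":0,"ty":0,"tz":-0.03,"spin":0,"claw":1},{"tx":0,"ty":0,"tz":-0.02,"spin":0,"claw":1},{"tx":0,"ty":0,"tz":0,"spin":0,"claw":1}]' 30 | egrep "pos|^force"
```

```text
tool_pos: [0.5217, -0.0242, 0.1296]
force: [-0.4, -4.7, 8.6]
```

```bash
python3 -m pendant '[{"tx":0,"ty":0,"tz":0,"spin":0.6,"claw":1},{"tx":0,"ty":0,"tz":0,"spin":0.8,"claw":1},{"tx":0,"ty":0,"tz":0,"spin":0.8,"claw":1},{"tx":0,"ty":0,"tz":0,"spin":0.8,"claw":1},{"tx":0,"ty":0,"tz":0,"spin":0.8,"claw":1}]' 30 | egrep "pos|rot|orce|width";python3 -c "
from h import *
print(env.get_obs()['wrist_torque'])"
```

```text
tool_pos: [0.5218, -0.0241, 0.1295]
tool_rot: [179.9, -0.0, 77.0]
force: [-0.4, -4.8, 8.9]
grip_width: 0.0119
grasp_force: 30.0
[-1.20293427  0.15686916  0.00392994]
```

Turning freely, with no torque and steady force. I'll continue to yaw 2.3°.

```bash
for i in 1 2; do python3 -m pendant '[{"tx":0,"ty":0,"tz":0,"spin":0.8,"claw":1},{"tx":0,"ty":0,"tz":0,"spin":0.8,"claw":1},{"tx":0,"ty":0,"tz":0,"spin":0.8,"claw":1},{"tx":0,"ty":0,"tz":0,"spin":0.8,"claw":1},{"tx":0,"ty":0,"tz":0,"spin":0.8,"claw":1},{"tx":0,"ty":0,"tz":0,"spin":0.8,"claw":1},{"tx":0,"ty":0,"tz":0,"spin":0.8,"claw":1},{"tx":0,"ty":0,"tz":0,"spin":0.8,"claw":1},{"tx":0,"ty":0,"tz":0,"spin":0.8,"claw":1},{"tx":0,"ty":0,"tz":0,"spin":0.8,"claw":1}]' | egrep "pos|rot|orce"; done; python3 -m pendant '[{"tx":0,"ty":0,"tz":0,"spin":0.8,"claw":1},{"tx":0,"ty":0,"tz":0,"spin":0.8,"claw":1},{"tx":0,"ty":0,"tz":0,"spin":0.8,"claw":1},{"tx":0,"ty":0,"tz":0,"spin":0.3,"claw":1},{"tx":0,"ty":0,"tz":0,"spin":0,"claw":1}]' | egrep "pos|rot|orce|width|time"
```

```text
tool_pos: [0.5219, -0.0242, 0.1295]
tool_rot: [179.9, -0.1, 45.0]
force: [0.5, -5.1, 7.8]
grasp_force: 30.0
tool_pos: [0.522, -0.0244, 0.1296]
tool_rot: [179.9, -0.1, 13.0]
force: [-0.1, -5.2, 9.2]
grasp_force: 30.0
time_s: 19.8
tool_pos: [0.522, -0.0244, 0.1295]
tool_rot: [180.0, -0.1, 2.3]
force: [-0.3, -4.8, 9.2]
grip_width: 0.0118
grasp_force: 30.0
```

```bash
for i in 1 2; do python3 -m pendant '[{"tx":0,"ty":0,"tz":-0.02,"spin":0,"claw":1},{"tx":0,"ty":0,"tz":-0.02,"spin":0,"claw":1},{"tx":0,"ty":0,"tz":0,"spin":0,"claw":1}]' | egrep "pos|^force"; done; python3 -m pendant '[{"tx":0,"ty":0,"tz":-0.02,"spin":0,"claw":1},{"tx":0,"ty":0,"tz":0,"spin":0,"claw":1}]'
```

```text
tool_pos: [0.522, -0.0244, 0.1315]
force: [-0.1, -5.9, 7.5]
tool_pos: [0.522, -0.0244, 0.1334]
force: [0.6, -4.8, 6.1]
time_s: 20.8
tool_pos: [0.5219, -0.0244, 0.1337]
tool_rot: [180.0, -0.1, 2.3]
force: [1.8, -5.1, 3.6]
grip_width: 0.0118
grasp_force: 30.0
```

The bar seats in the notch at +5 mm. I'll release, lift and back off for a look.

```bash
python3 -m pendant '[{"tx":0,"ty":0,"tz":0,"spin":0,"claw":0.8},{"tx":0,"ty":0,"tz":0,"spin":0,"claw":0.6},{"tx":0,"ty":0,"tz":0,"spin":0,"claw":0.5},{"tx":0,"ty":0,"tz":0,"spin":0,"claw":0.5},{"tx":0,"ty":0,"tz":0,"spin":0,"claw":0.5}]'; python3 -m pendant '[{"tx":0,"ty":0,"tz":-0.2,"spin":0,"claw":0.5},{"tx":0,"ty":0,"tz":-0.6,"spin":0,"claw":0.5},{"tx":0,"ty":0,"tz":-0.8,"spin":0,"claw":0.5},{"tx":0,"ty":0,"tz":-0.8,"spin":0,"claw":0.5},{"tx":0,"ty":0,"tz":-0.8,"spin":0,"claw":0.5},{"tx":0,"ty":-0.6,"tz":0,"spin":0,"claw":0.5},{"tx":0,"ty":-0.8,"tz":0,"spin":0,"claw":0.5},{"tx":0,"ty":-0.8,"tz":0,"spin":0,"claw":0.5},{"tx":0,"ty":-0.8,"tz":0,"spin":0,"claw":0.5},{"tx":0,"ty":-0.8,"tz":0,"spin":0,"claw":0.5}]'
python3 -m pendant '[{"tx":0,"ty":-0.8,"tz":0,"spin":0,"claw":0.5},{"tx":0,"ty":-0.8,"tz":0,"spin":0,"claw":0.5},{"tx":0,"ty":-0.8,"tz":0,"spin":0,"claw":0.5},{"tx":0,"ty":-0.6,"tz":0,"spin":0,"claw":0.5},{"tx":0,"ty":0,"tz":0,"spin":0,"claw":0.5}]'
python3 - <<'E'
from h import *
a=cams.read_camera("top")[120:270,110:390,::-1]
cv2.imwrite("pics/end.png",cv2.resize(a,None,fx=2.8,fy=2.8,interpolation=cv2.INTER_CUBIC))
E
```

```text
time_s: 21.42
tool_pos: [0.521, -0.0236, 0.1334]
tool_rot: [-180.0, 0.0, 2.4]
force: [-0.4, 0.2, 0.5]
grip_width: 0.042
grasp_force: 0.0
time_s: 22.68
tool_pos: [0.5133, 0.1672, 0.2946]
tool_rot: [-180.0, -0.1, 2.3]
force: [0.9, -0.6, -0.8]
grip_width: 0.0437
grasp_force: 0.0
time_s: 23.3
tool_pos: [0.506, 0.319, 0.2938]
tool_rot: [-179.9, 0.0, 2.6]
force: [-0.2, 0.4, 0.3]
grip_width: 0.0433
grasp_force: 0.0
```

View pics/end.png

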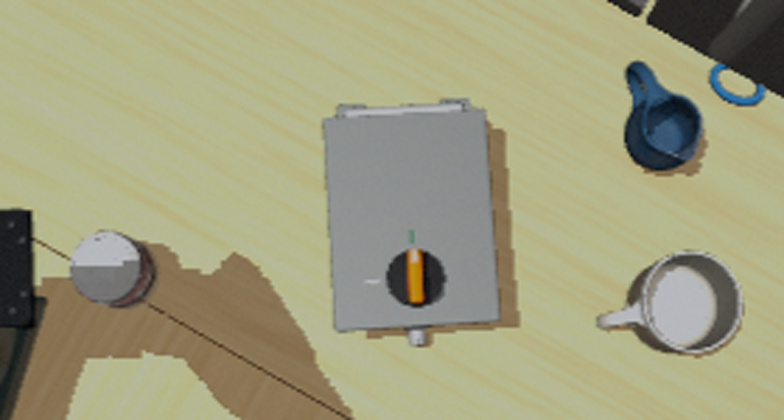

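The lid is flat shut, the wing at crop (415,277) points to the green mark at (411,236), and the mug, jug and jar haven't moved.

```bash
python3 -c "
from cell import env
print(env.sign_off())"
```

```text
the job is handed in; nothing more can be done
None
```

The lid is shut and its lock was bottomed gently (about 17 N at the wrist), turned 90° clockwise and stayed caught when released; the mug, jar and jug were not disturbed, and the job was handed in at about 23 s.

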